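# Load the resin curing cabinet and start its lamp

## Task

Push the loaded tray of the curing cabinet along its rail until it is fully home, its front panel square and flush with the cabinet's front; it binds when pushed off its centre line, so do not force it. Then start the lamp: push the paddle on the control box over to the left (as seen from the robot), hold it over for about a second and let it spring back upright. Never start the lamp while the tray is out, never push the paddle to the right, and leave the cup, the jar and the pliers alone.

Things in the scene. Friction and masses are not known exactly. Their poses are not given: they have to be found in the camera images.
- cabinet: Curing cabinet, fixed; origin at bench level in the plane of its front, on the rail's centre line; x into the cabinet along the rail, y to the left seen from the robot. White hood 200 mm wide, 196 deep, 200 high, amber window in its roof. Its front is an upright wall from 96 mm above the bench (top of the 192 mm wide mouth) up to 200 mm: an upright gripper's body would hit it near the end of the push.
- mouth (a point): Point of the cabinet in its front plane, on the rail's centre line, 57 mm above the bench; axes as cabinet. A grey base plate (12 mm thick, 220 wide) reaches 165 mm out in front of it and carries the aluminium rail (24 mm wide, top 28 mm above the bench). A tool tilted 30 to 45 degrees, wrist leaning back towards the robot, fingers pointing into the mouth, clears the hood.
- tray: Loose tray on the rail, origin under its middle, 12 mm above the bench; axes as cabinet. 160 mm long, 150 wide, about 0.6 kg, pendants fixed on it. It starts 90 to 135 mm short of home. It glides (1 to 2 N) when pushed within about 15 mm of its centre line; its guide shoes (40 mm long, under its front end, 1.5 mm play each side of the rail) bind when pushed nearer the panel's ends. A stop at the rear ends its travel.
- tray_pad (a point): Middle of the front face of the tray's black thumb pad (40 mm wide, from 38 to 74 mm above the bench, 6 mm proud of the steel front panel, which is 172 mm wide, from 32 to 88 mm above the bench); 57 mm above the bench, axes as tray (x into the cabinet). When the tray is fully home on its stop the panel is flush with the cabinet's front and this point is at x = -0.008 in the frame of mouth.
- control: Grey control box, fixed, 150 mm (x) by 88 (y) by 55 high, origin under its centre; axes as cabinet. It stands along the left or the right side of the cabinet's base. The paddle stands on it 30 mm in front of its centre; 75 mm behind the paddle is a dial 14 mm high. Along the other side stands a filter box of the same size with a round grille and no paddle.
- paddle_grip (a point): Centre of the black blade of the switch paddle; moves with it. The blade is 24 mm along x, 10 along y, 36 high. This point is 47 mm above the hinge axis (which runs along x) and 103 mm above the bench when upright; the blade's top is 18 mm higher. Axes when upright as control: the paddle swings along y.
- paddle (a joint): Angle of the paddle, rad: 0 = upright (spring-centred), positive = over to the left (+y), stops at +0.45 and -0.45. Left starts the lamp. The spring needs about 4 N at the blade for the full throw to the stop, and brings it back to upright when released.
- cup: Paper cup, 82 mm across the rim, 95 mm high, origin under its centre. To be left alone.
- jar: Clear jar with white cap, 64 mm across, 75 mm high, origin under its centre. To be left alone.
- pliers: Pliers with black grips, about 150 mm long, 12 mm high, lying flat; origin at the pivot, jaws to +x of its own frame. To be left alone.
Mind the look-alikes: they are no part of the job. Leave any red look-alike of the control alone.

How it is judged:
By the outcome, as a careful person would: the job done as asked, in the order asked, and still so for the second after the job is handed in, with the robot touching nothing.
It also fails if it takes over 67 s, if anything falls off the work surface, if the arm or the gripper's body presses on something with over 40 N, if the wrist force passes 120 N, or if a joint passes its speed limit or range.

## Robot

A 7-joint arm with a two-finger parallel gripper is mounted at the origin on the work surface. World frame = base frame: x ahead of the robot, y to its left, z up, the work surface at z = 0. Lengths are in m, angles in rad, forces in N, time in s.
With the tool pointing down it reaches from about 0.425 to 0.95 m from the base axis. Payload 4.7 kg.
Tool frame: the origin (TCP) lies midway between the tips of the shut fingers; the grasp point (between the pads) lies 19 mm behind it; z points along the fingers, x is the direction in which the jaws open and shut, and the axes are right-handed (so a half turn about z gives the same grasp; the last joint's range is limited). The gripper opens to 87 mm and grips with 3 to 60 N. Pads are 19 mm wide; open, the fingers measure 117 mm over their backs; the gripper's body (75 mm by 190 mm) begins 51 mm behind the grasp point.
Start: joints at [-1.23, 0.469, -0.049, 1.532, 0.024, 1.141, -0.082], TCP at [0.244, 0.629, 0.223] pointing down, gripper open.
Joint ranges: [-2.59, 2.59], [-0.33, 1.99], [-1.39, 1.29], [0.1, 2.45], [-1.04, 4.18], [0.21, 1.99], [-2.66, 2.66]. Speed limits (rad/s): [2.57, 2.57, 3.14, 3.14, 3.14, 3.14, 3.14].

## Interface

Orientations are given as a rotation vector (axis times angle).
In Python, from plant import * gives the robot as it stands.
- The arm moves only by the shell command python3 -m pendant 'ROWS' [FORCE]. ROWS is a JSON object of lists of equal length, an entry for each row: "delta_pos": the shift along the world's x, y, z in mm, a list of three; "angular": the turn, a rotation vector about the world's x, y, z in rad, a list of three; "hand": the closure in counts, from 0 (fully open) to 255 (shut). In form: {"delta_pos": [[dx, dy, dz], ...], "angular": [[ax, ay, az], ...], "hand": [hand, ...]}. A call has 1 to 10 rows; each row shifts and turns the commanded pose from where the row before left it; what a row does not reach is not made up. A row lasts 1/12 s, in which the tool goes at most 41.7 mm and 7.16 degrees, less where a joint would pass 70% of its speed; a pose out of reach is approached as far as the arm can. A call is refused whole if a number of a shift passes 41.7 or a number of a turn 0.125, either way. A call with a gripper value outside its range is refused whole. The fingers move at their own pace and stop on an object; FORCE is the grip in N (left out, the last holds). Time passes only in rows, so rows that do not move let the fingers close. It gives the time, the measured TCP pose, the force and the opening at its end, in the units of the state.
- state(): the state, without advancing time (a new reading comes with each control period).
- snapshot(name): name is "side" or "top"; returns the picture (420x560x3 uint8, blue, green, red); there is no depth.
- get_calibration(name): a dict with "vertical_fov" (degrees; the focal length in pixels is half the picture's height over the tangent of half this angle, whatever the lens; pixels are square), "cx", "cy" (the principal point, pixels), "distortion" ([k1, k2, p1, p2, k3] as OpenCV has them; the pictures are not rectified), "position" and "orientation" of the camera in the world. Camera axes: x right, y up, looking along -z (the intrinsics and any distortion apply to the point x, -y, -z); pixel columns grow to the right and rows downward; lengths in m; the calibration is good to about 2 mm. A picture is of the moment at which its call begins. get_calibration takes no time and is no camera call.
- close_job(): hands the job in, once; it reports no verdict.
The state is a dict: "time": time; "joint_pos": joint angles; "qvel": joint speeds; "joint_efforts": joint torques, N m; "tool_pos": TCP position; "eef_rot": TCP orientation; "contact_force": force on the tool from outside, world axes, zero at the start; "wrist_torque": the same for the moment, N m; "width": opening from 0.0 (shut) to 1.0 (fully open).
Only numpy, scipy, OpenCV 4.12 (cv2) and the standard library are available. Lean on these libraries where they do the work, as an engineer would, in place of code of your own. Each camera call takes 0.05 s, during which the arm holds its last target.

## Working session

There is one attempt and no reset: what is moved stays moved. The work goes in short steps, Python scripts to look and compute and a shell command to move; the robot and the scene stay as the last step left them, time stands still between calls to the robot, and variables do not carry over. Pictures are saved under pics/ and viewed, and the job is handed in when it is done.

```bash
ls; mkdir -p pics
python3 - <<'E'
from plant import *
import cv2
print(state())
for n in("side","top"):
    c=get_calibration(n);print(n,c)
    cv2.imwrite(f"pics/{n}0.png",snapshot(n))
E
```

```text
pics
{'time': 0.0, 'joint_pos': array([-1.22988424,  0.4694642 , -0.0486262 ,  1.5337333 ,  0.02410354,
        1.14097947, -0.08234194]), 'qvel': array([ 6.48130050e-04, -2.10328735e-05,  6.05552017e-04, -2.32123564e-04,
       -6.02077030e-04, -5.92278553e-04,  1.35817503e-05]), 'joint_efforts': array([ 1.99091789e-05, -5.07983816e+01, -8.08284874e-02, -2.36157650e+01,
       -6.13897154e-02,  3.77599150e-02,  1.75120890e-04]), 'tool_pos': array([0.2437235 , 0.62880107, 0.22146752]), 'eef_rot': array([ 2.59100233e+00,  1.77451047e+00, -2.53161951e-03]), 'contact_force': array([-0.3127201 ,  0.0986911 , -0.47037152]), 'wrist_torque': array([-0.01973166,  0.03189543,  0.02111815]), 'width': 0.9966258965549064}
side {'vertical_fov': 48.21455293161337, 'cx': 275.2498695676876, 'cy': 205.45586993086144, 'distortion': array([-0.00250507,  0.        ,  0.        ,  0.        ,  0.        ]), 'position': array([ 0.44931   , -0.95629546,  0.72860501]), 'orientation': array([ 0.99257191, -0.0546606 , -0.12692971])}
top {'vertical_fov': 55.701200838100206, 'cx': 274.24187393051955, 'cy': 215.20934016908996, 'distortion': array([0.00998402, 0.        , 0.        , 0.        , 0.        ]), 'position': array([ 0.50035099, -0.00781401,  1.09610834]), 'orientation': array([ 0.07893919, -0.07091959, -1.54102762])}
```

View pics/side0.png

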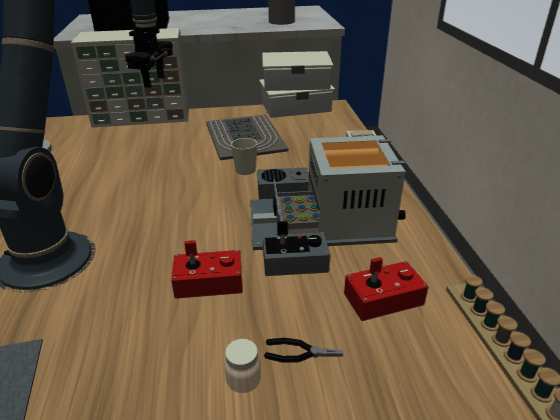

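View pics/top0.png

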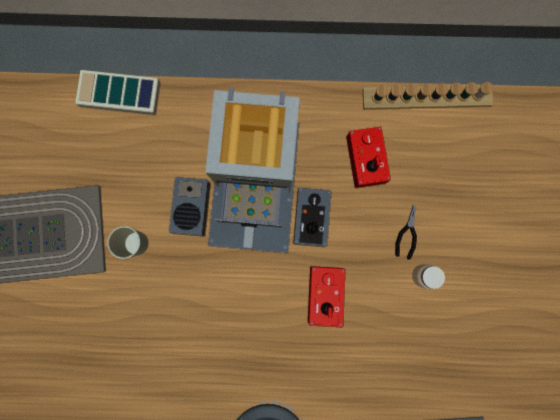

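The side view shows the grey control box at about (296,252), beside the cabinet at (355,190). The red look-alikes are at (207,270) and (385,288), the cup at (244,155), the jar at (242,365) and the pliers at (300,350). In the top view the cabinet is at (253,140), the tray at (253,203), the grey control with paddle at (312,217), the filter box with grille at (188,207), and the red boxes at (327,297) and (369,157). The control that fits is the grey box with a paddle along the cabinet's right side. I'll confirm it in enlarged crops.

Run:
```python
import cv2
t=cv2.imread("pics/top0.png");s=cv2.imread("pics/side0.png")
cv2.imwrite("pics/tc.png",cv2.resize(t[85:260,165:340],None,fx=4,fy=4,interpolation=cv2.INTER_CUBIC)[:600*2][:, :][0:700:1].copy()[:600] if 0 else cv2.resize(t[110:260,160:340],None,fx=4,fy=4,interpolation=cv2.INTER_CUBIC))
cv2.imwrite("pics/sc.png",cv2.resize(s[130:280,240:420],None,fx=4,fy=4,interpolation=cv2.INTER_CUBIC))
```

```text
(no output)
```

View pics/tc.png

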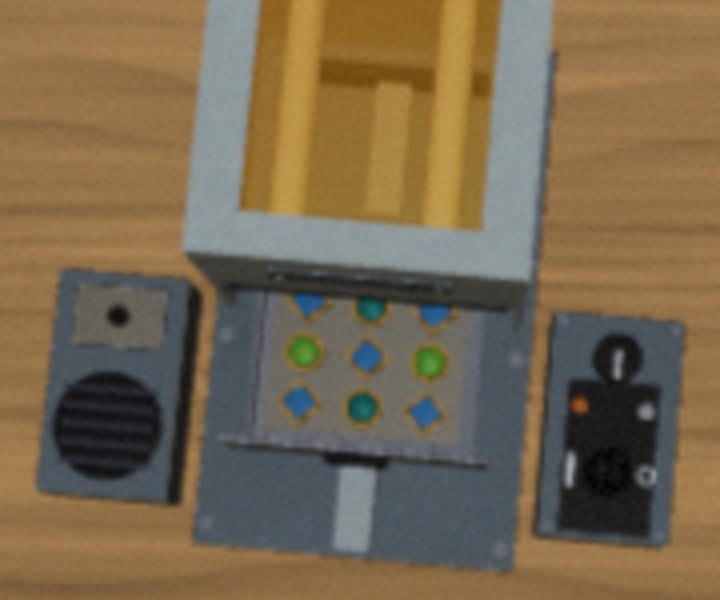

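View pics/sc.png

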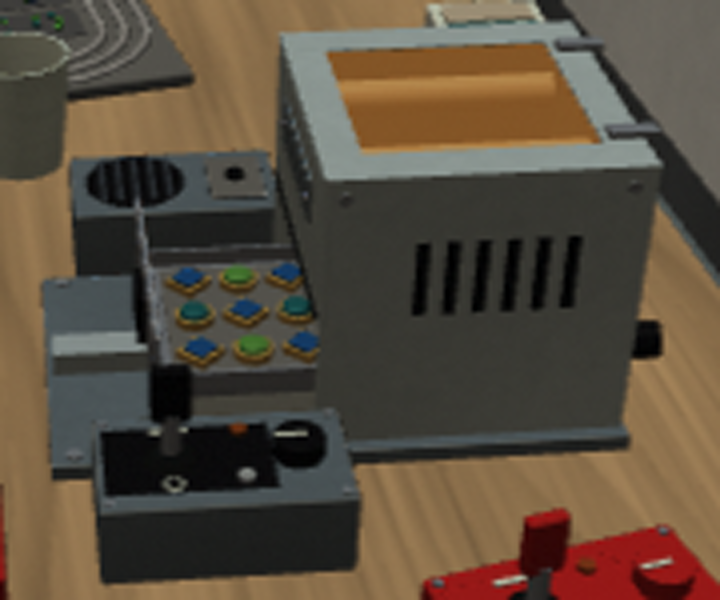

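The crops confirm it: the right-hand grey box has a paddle, at side crop (170,395) and top crop (605,470). The left one has only a grille. The tray panel runs from (220,438) to (487,465) in the top crop, with the pad at about (357,460). Next I fit the poses.

```bash
cat > h.py <<'E'
import numpy as np, cv2
from scipy.spatial.transform import Rotation as R
from scipy.optimize import least_squares
from plant import *
def proj(n,P):
    c=get_calibration(n); P=np.atleast_2d(P).astype(float)
    f=210/np.tan(np.radians(c["vertical_fov"])/2)
    K=np.array([[f,0,c["cx"]],[0,f,c["cy"]],[0,0,1]])
    q=R.from_rotvec(c["orientation"]).inv().apply(P-c["position"])*[1,-1,-1]
    return cv2.projectPoints(q.reshape(-1,1,3),np.zeros(3),np.zeros(3),K,c["distortion"])[0].reshape(-1,2)
def cabw(p,P):
    P=np.atleast_2d(P).astype(float);c,s=np.cos(p[2]),np.sin(p[2])
    return np.c_[p[0]+c*P[:,0]-s*P[:,1],p[1]+s*P[:,0]+c*P[:,1],P[:,2]]
def tc(l): return np.array(l)/4+[160,110]
def sc(l): return np.array(l)/4+[240,130]
E
python3 - <<'E'
from h import *
Ct=[[-.165,.11,.012],[-.165,-.11,.012],[0,.1,.2],[0,-.1,.2],[-.165,.012,.028],[-.165,-.012,.028]]
ut=tc([[193,543],[512,570],[187,252],[530,283],[333,550],[368,552]])
Cs=[[-.165,-.11,.012],[-.165,.11,.012],[0,.1,.2],[0,-.1,.2],[.196,-.1,.2],[.196,.1,.2]]
us=sc([[52,466],[42,283],[280,35],[330,180],[660,172],[578,25]])
f=lambda p:np.r_[(proj("top",cabw(p,Ct))-ut).ravel(),(proj("side",cabw(p,Cs))-us).ravel()]
r=least_squares(f,[.6,0,0],loss='soft_l1');p=r.x;print("cab",p,np.degrees(p[2]));print(f(p).reshape(-1,2).round(1))
# tray
def ft(q):
    pt=cabw(p,[[q[0],q[1]+.086,.088],[q[0],q[1]-.086,.088]])
    return (proj("top",pt)-tc([[220,438],[487,465]])).ravel()
rt=least_squares(ft,[-.1,0]);print("panel",rt.x,rt.fun.round(2))
uc=tc([[555,313],[686,325],[667,547],[535,535]])
us2=sc([[95,422],[103,505],[357,488],[337,410]])
def fc(q):
    P=[[q[0]+.075,q[1]+.044,.055],[q[0]+.075,q[1]-.044,.055],[q[0]-.075,q[1]-.044,.055],[q[0]-.075,q[1]+.044,.055]]
    P2=[P[3],P[2],P[1],P[0]]
    return np.r_[(proj("top",cabw(p,P))-uc).ravel(),(proj("side",cabw(p,P2))-us2).ravel()]
rc=least_squares(fc,[-.05,-.17],loss='soft_l1');print("ctrl",rc.x,fc(rc.x).reshape(-1,2).round(1))
g=[rc.x[0]-.03,rc.x[1],.103]
print("pad world",cabw(p,[rt.x[0]-.006,rt.x[1],.057]),"home",cabw(p,[-.008,0,.057]),"grip",cabw(p,g))
print("proj pad",proj("top",cabw(p,[rt.x[0]-.006,0,.057])),proj("side",cabw(p,[rt.x[0]-.006,0,.057])))
print("proj grip side, crop",(proj("side",cabw(p,g))-[240,130])*4,(proj("top",cabw(p,g))-[160,110])*4)
print("tcp tool axes",R.from_rotvec(state()["eef_rot"]).as_matrix().round(3))
E
```

```text
cab [ 0.67637618  0.05613909 -0.06977849] -3.9980128180322545
[[-0.3 -1.3]
 [ 0.4 -0.1]
 [-0.2 -1.9]
 [ 1.  -1.2]
 [ 0.   0.4]
 [ 0.2  0.8]
 [-1.1  0.5]
 [-0.2 -1.4]
 [ 0.1 -0.3]
 [-1.5  0.7]
 [ 0.6 -0.8]
 [-1.  -0.6]]
panel [-0.10099646  0.00086847] [-0.24  0.07  0.24 -0.07]
ctrl [-0.06509961 -0.16311207] [[-0.1 -1.5]
 [ 0.2 -1.3]
 [ 0.1 -0.3]
 [-0.5 -0.6]
 [-2.1 -0.8]
 [-2.6  1.8]
 [ 0.3  2.8]
 [-0.5 -0.7]]
pad world [[0.56970065 0.06446544 0.057     ]] home [[0.66839565 0.05669686 0.057     ]] grip [[ 0.57013552 -0.09994553  0.103     ]]
proj pad [[249.24482205 226.07959194]] [[272.57764647 206.29643392]]
proj grip side, crop [[166.50996986 393.23742561]] [[613.34357482 465.9066323 ]]
tcp tool axes [[ 0.361  0.932 -0.001]
 [ 0.932 -0.361 -0.002]
 [-0.002  0.    -1.   ]]
```

Poses fit to about 2 mm, and the projected pad and paddle land on the picture features. Now I shut the fingers, swing over and set the yaw, staying at z ≈ 0.22.

```bash
python3 -m pendant '{"delta_pos":[[18,-35,0],[18,-35,0],[18,-35,0],[18,-35,0],[18,-35,0],[18,-35,0],[18,-35,0],[18,-35,0],[18,-35,0],[18,-35,0]],"angular":[[0,0,0.1],[0,0,0.1],[0,0,0.1],[0,0,0],[0,0,0],[0,0,0],[0,0,0],[0,0,0],[0,0,0],[0,0,0]],"hand":[255,255,255,255,255,255,255,255,255,255]}' 20
python3 -m pendant '{"delta_pos":[[18,-35,0],[18,-35,0],[18,-35,0],[18,-35,0],[18,-35,0],[16,-37,0],[0,0,0],[0,0,0]],"angular":[[0,0,0],[0,0,0],[0,0,0],[0,0,0],[0,0,0],[0,0,0],[0,0,0],[0,0,0]],"hand":[255,255,255,255,255,255,255,255]}'
python3 -c "
from h import *
s=state();print(R.from_rotvec(s['eef_rot']).as_matrix().round(3),s['joint_pos'].round(2),s['width'])"
```

```text
time: 0.93
tool_pos: [0.4242, 0.2774, 0.2224]
eef_rot: [-2.297, -2.143, 0.001]
contact_force: [0.8, 0.7, -0.9]
width: 0.326
time: 1.6
tool_pos: [0.5303, 0.0644, 0.2222]
eef_rot: [2.304, 2.135, -0.002]
contact_force: [0.1, 1.1, 0.5]
width: 0.008
[[ 0.076  0.997 -0.001]
 [ 0.997 -0.076 -0.001]
 [-0.001 -0.001 -1.   ]] [-0.35  0.24  0.18  1.88 -0.05  1.03  1.35] 0.007571403336312238
```

```bash
python3 -m pendant '{"delta_pos":[[0,0,0],[0,0,0],[0,0,0],[0,0,0],[0,0,0],[0,0,0],[0,0,0],[0,0,0]],"angular":[[-0.007,-0.1,0],[-0.007,-0.1,0],[-0.007,-0.1,0],[-0.007,-0.1,0],[-0.007,-0.1,0],[-0.007,-0.1,0],[-0.004,-0.05,0],[0,0,0]],"hand":[255,255,255,255,255,255,255,255]}'
python3 -c "
from h import *
s=state();print(R.from_rotvec(s['eef_rot']).as_matrix().round(3),s['joint_pos'].round(2),s['width'])
for n in ('top','side'): cv2.imwrite('pics/%s1.png'%n,snapshot(n))"
```

```text
time: 2.27
tool_pos: [0.5273, 0.0669, 0.2206]
eef_rot: [1.923, 1.797, 0.561]
contact_force: [0.2, -0.6, -0.3]
width: 0.007
[[ 0.07   0.816  0.574]
 [ 0.998 -0.053 -0.046]
 [-0.007  0.575 -0.818]] [-0.53  0.01  0.18  2.3   0.75  0.35  0.5 ] 0.006785039002354731
```

View pics/side1.png

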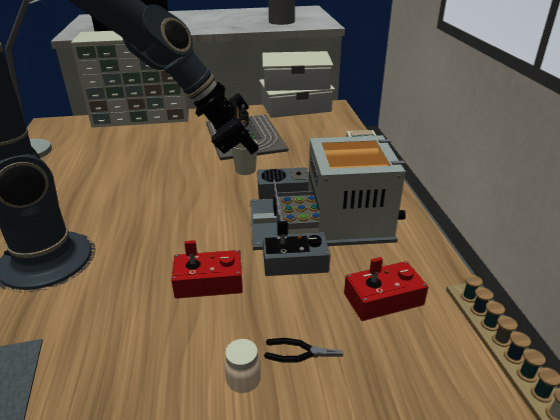

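View pics/top1.png

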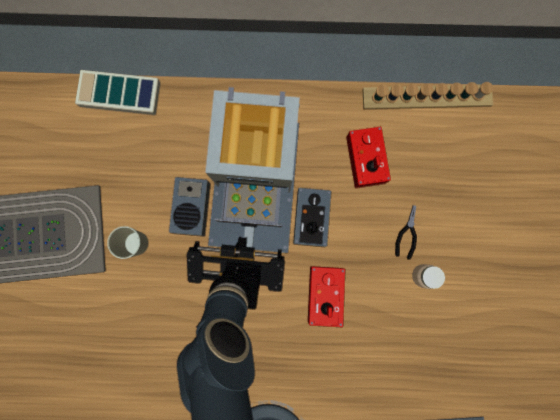

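The tilt is 35°, the fingers are shut and point into the mouth on the centre line, and the cup is clear. Now I descend to just short of the pad.

```bash
python3 -m pendant '{"delta_pos":[[2,0,-20],[2,0,-20],[2,-1,-20],[2,0,-20],[2,0,-20],[2,-1,-20],[2,0,-20],[2,0,-20],[0,0,-8],[0,0,0]],"angular":[[0,0,0],[0,0,0],[0,0,0],[0,0,0],[0,0,0],[0,0,0],[0,0,0],[0,0,0],[0,0,0],[0,0,0]],"hand":[255,255,255,255,255,255,255,255,255,255]}'
python3 -c "
from h import *
s=state();print(R.from_rotvec(s['eef_rot']).as_matrix().round(3),s['joint_pos'].round(2),s['contact_force'])
p=[.67638,.05614,-.06978];c,q=np.cos(p[2]),np.sin(p[2]);d=s['tool_pos']-[p[0],p[1],0];print('cab',c*d[0]+q*d[1],-q*d[0]+c*d[1])
I=[cv2.resize(snapshot(n)[a:a+110,b:b+140],None,fx=5,fy=5,interpolation=cv2.INTER_CUBIC) for n,a,b in (('top',160,180),('side',130,220))]
for k,i in enumerate(I): cv2.imwrite('pics/c2_%d.png'%k,i)"
```

```text
time: 3.2
tool_pos: [0.5454, 0.0614, 0.0756]
eef_rot: [1.925, 1.787, 0.552]
contact_force: [0.9, 0.2, -1.3]
width: 0.007
[[ 0.079  0.815  0.574]
 [ 0.997 -0.056 -0.057]
 [-0.014  0.577 -0.817]] [-0.25  0.34 -0.08  2.39  2.1   0.31 -0.87] [ 0.94341267  0.24148994 -1.2756484 ]
cab -0.13107359141625752 -0.0039200696727595555
```

View pics/c2_0.png

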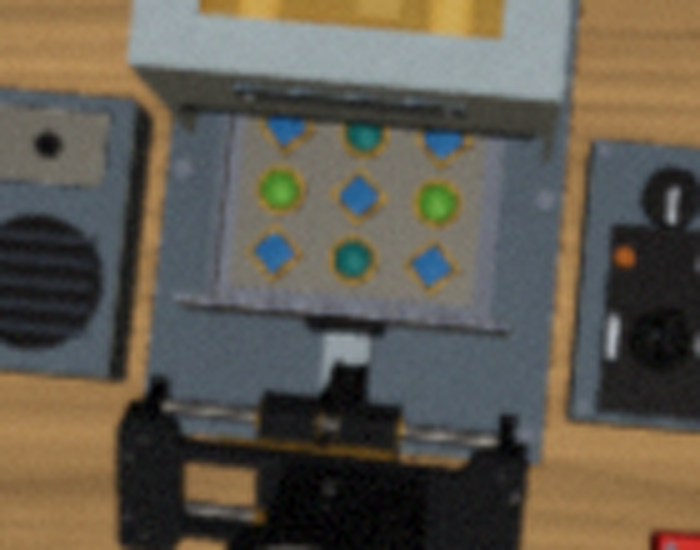

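View pics/c2_1.png

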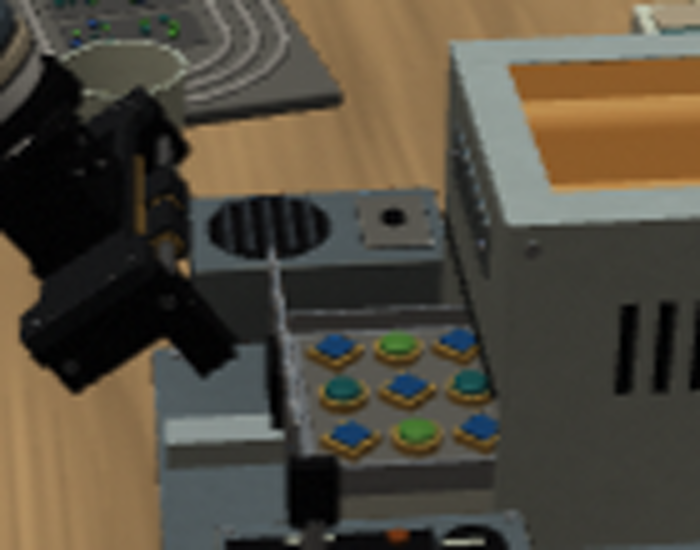

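The fingertips are at top crop (348,375), about 11 mm short of the pad at (345,325), and still 24 mm too high. I lower the rest of the way slowly and centre them.

```bash
python3 -m pendant '{"delta_pos":[[0,1,-6],[0,1,-6],[0,1,-6],[0,0,-5],[0,0,0],[0,0,0]],"angular":[[0,0,0],[0,0,0],[0,0,0],[0,0,0],[0,0,0],[0,0,0]],"hand":[255,255,255,255,255,255]}'
cat > st.py <<'E'
from h import *
s=state();p=[.67638,.05614,-.06978];c,q=np.cos(p[2]),np.sin(p[2]);d=s['tool_pos']-[p[0],p[1],0]
M=R.from_rotvec(s['eef_rot']).as_matrix()
print('cab mm',(1e3*np.array([c*d[0]+q*d[1],-q*d[0]+c*d[1],d[2]])).round(1),'z',M[:,2].round(3),'x',M[:,0].round(3));print(s['joint_pos'].round(2),s['contact_force'].round(1))
E
python3 st.py
```

```text
time: 3.8
tool_pos: [0.5454, 0.0645, 0.055]
eef_rot: [1.923, 1.785, 0.556]
contact_force: [0.4, 0.2, -0.1]
width: 0.005
cab mm [-131.2   -0.8   55. ] z [ 0.577 -0.056 -0.815] x [ 0.078  0.997 -0.013]
[-0.21  0.4  -0.15  2.4   2.2   0.37 -0.98] [ 0.4  0.2 -0.1]
```

Now I push along the rail direction, (0.998, -0.070), in gentle steps.

```bash
python3 -m pendant '{"delta_pos":[[5,-0.3,-1],[5,-0.4,-1],[5,-0.3,0],[4,-0.3,0],[4,-0.3,0],[4,-0.3,0],[4,-0.3,0],[4,-0.3,0],[4,-0.3,0],[0,0,0]],"angular":[[0,0,0],[0,0,0],[0,0,0],[0,0,0],[0,0,0],[0,0,0],[0,0,0],[0,0,0],[0,0,0],[0,0,0]],"hand":[255,255,255,255,255,255,255,255,255,255]}'
python3 st.py
cat > pic.py <<'E'
import sys
from h import *
k=sys.argv[1]
for n,a,b in (('top',150,180),('side',130,240)): cv2.imwrite(f'pics/{k}_{n}.png',cv2.resize(snapshot(n)[a:a+110,b:b+140],None,fx=5,fy=5,interpolation=cv2.INTER_CUBIC))
E
python3 pic.py p1
```

```text
time: 4.63
tool_pos: [0.5851, 0.0616, 0.0528]
eef_rot: [1.923, 1.785, 0.556]
contact_force: [-0.1, 1.3, 0.1]
width: 0.006
cab mm [-91.5  -0.9  52.8] z [ 0.577 -0.056 -0.814] x [ 0.079  0.997 -0.013]
[-0.21  0.43 -0.11  2.32  2.19  0.33 -0.92] [-0.1  1.3  0.1]
```

View pics/p1_top.png

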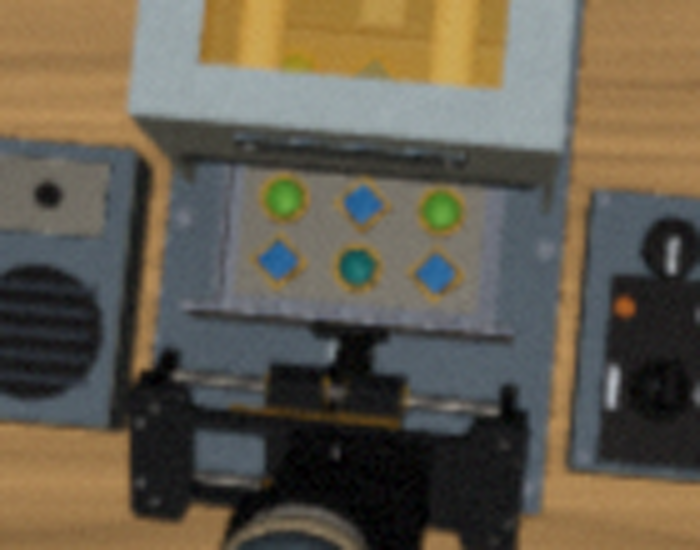

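View pics/p1_side.png

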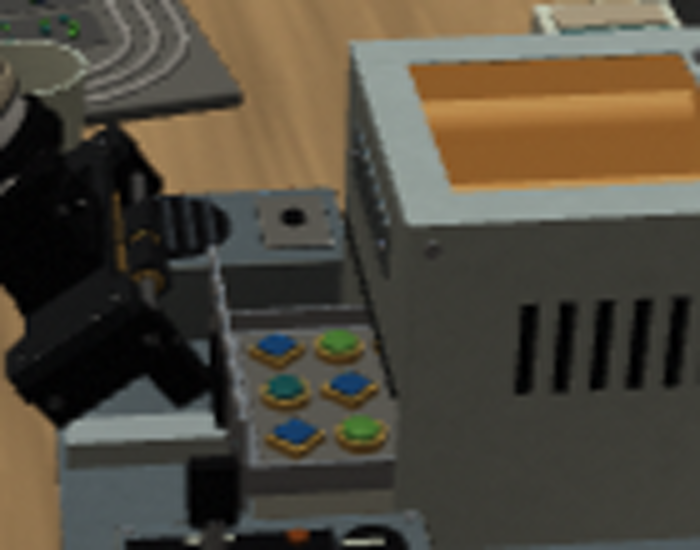

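The tray is gliding (about 23 mm in), its panel square and the finger centred on the pad at top crop (350,335), with force around 1 N. I continue.

```bash
python3 -m pendant '{"delta_pos":[[5,-0.3,0],[5,-0.3,0],[5,-0.3,0],[5,-0.3,0],[5,-0.4,0],[5,-0.3,0],[5,-0.3,0],[5,-0.3,0],[5,-0.4,0],[3,-0.2,0]],"angular":[[0,0,0],[0,0,0],[0,0,0],[0,0,0],[0,0,0],[0,0,0],[0,0,0],[0,0,0],[0,0,0],[0,0,0]],"hand":[255,255,255,255,255,255,255,255,255,255]}'
python3 st.py;python3 pic.py p2
```

```text
time: 5.57
tool_pos: [0.6327, 0.0585, 0.0525]
eef_rot: [1.923, 1.785, 0.556]
contact_force: [-2.0, -0.2, -0.4]
width: 0.003
cab mm [-43.7  -0.7  52.5] z [ 0.577 -0.056 -0.815] x [ 0.078  0.997 -0.013]
[-0.22  0.48 -0.05  2.22  2.13  0.26 -0.83] [-2.  -0.2 -0.4]
```

View pics/p2_top.png

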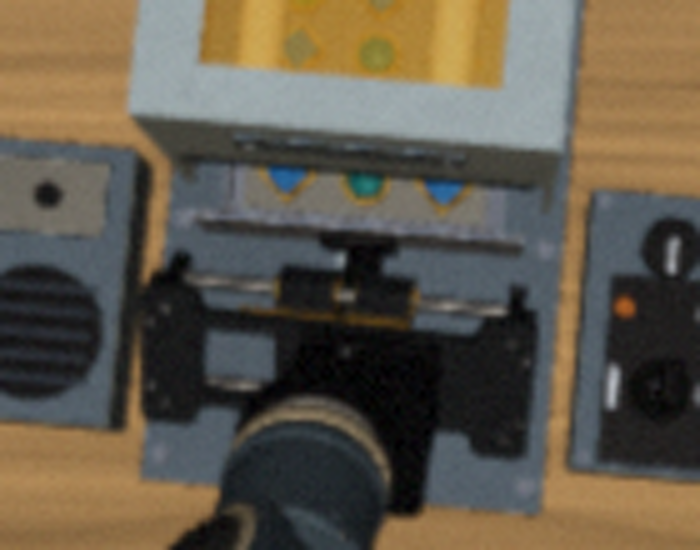

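View pics/p2_side.png

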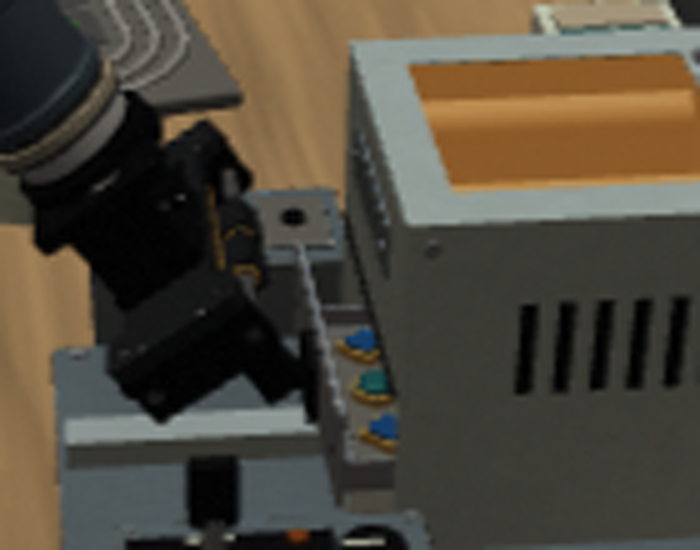

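The push force is 2 N and the panel is still square and centred. Joint 6 is at 0.26, near its 0.21 limit, so I take off about 2° of tilt while pushing the next stretch.

```bash
python3 -m pendant '{"delta_pos":[[3,-0.2,0],[3,-0.2,0],[3,-0.2,0],[3,-0.2,0],[3,-0.2,0],[3,-0.2,0],[2,-0.2,0],[0,0,0]],"angular":[[0.0007,0.01,0],[0.0007,0.01,0],[0.0007,0.01,0],[0.0007,0.01,0],[0,0,0],[0,0,0],[0,0,0],[0,0,0]],"hand":[255,255,255,255,255,255,255,255]}'
python3 st.py
```

```text
time: 6.33
tool_pos: [0.6524, 0.0571, 0.0527]
eef_rot: [1.949, 1.81, 0.524]
contact_force: [-1.4, 0.4, 1.2]
width: 0.006
cab mm [-24.   -0.7  52.7] z [ 0.544 -0.054 -0.837] x [ 0.078  0.997 -0.014]
[-0.18  0.49 -0.07  2.15  1.82  0.22 -0.5 ] [-1.4  0.4  1.2]
```

```bash
python3 -m pendant '{"delta_pos":[[0,0,0],[0,0,0],[0,0,0]],"angular":[[0.001,0.015,0],[0.001,0.015,0],[0.001,0.015,0]],"hand":[255,255,255]}'
python3 st.py;python3 pic.py p3
```

```text
time: 6.58
tool_pos: [0.6521, 0.0571, 0.0526]
eef_rot: [1.978, 1.838, 0.485]
contact_force: [-0.9, 0.5, 0.1]
width: 0.007
cab mm [-24.3  -0.7  52.6] z [ 0.505 -0.052 -0.862] x [ 0.077  0.997 -0.015]
[-0.14  0.49 -0.12  2.12  1.47  0.22 -0.14] [-0.9  0.5  0.1]
```

View pics/p3_side.png

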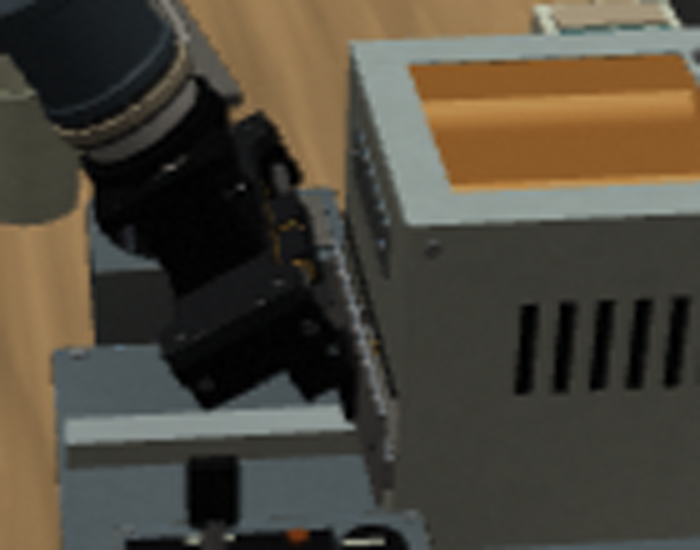

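```bash
python3 -m pendant '{"delta_pos":[[2,-0.1,0],[2,-0.2,0],[1.5,-0.1,0],[1,-0.1,0],[0,0,0]],"angular":[[0,0,0],[0,0,0],[0,0,0],[0,0,0],[0,0,0]],"hand":[255,255,255,255,255]}'
python3 st.py; python3 pic.py p4
```

```text
time: 7.1
tool_pos: [0.6583, 0.0568, 0.0524]
eef_rot: [1.978, 1.838, 0.486]
contact_force: [-3.8, -0.3, 1.0]
width: 0.003
cab mm [-18.1  -0.6  52.4] z [ 0.505 -0.051 -0.862] x [ 0.077  0.997 -0.014]
[-0.13  0.5  -0.12  2.1   1.45  0.22 -0.11] [-3.8 -0.3  1. ]
```

View pics/p4_side.png

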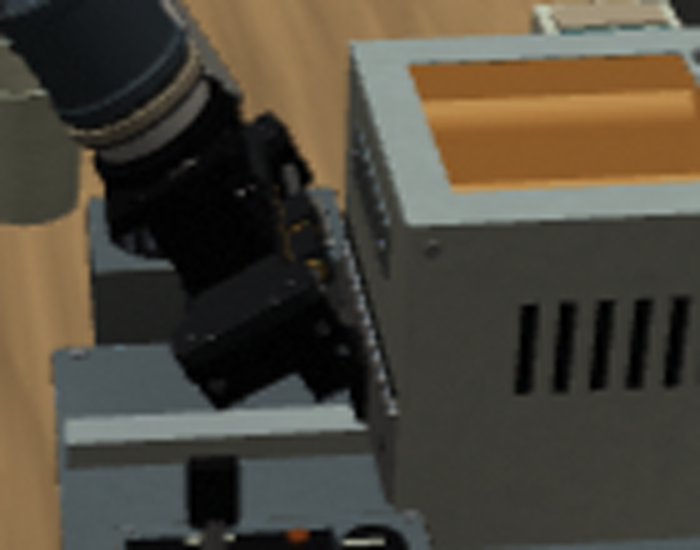

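View pics/p4_top.png

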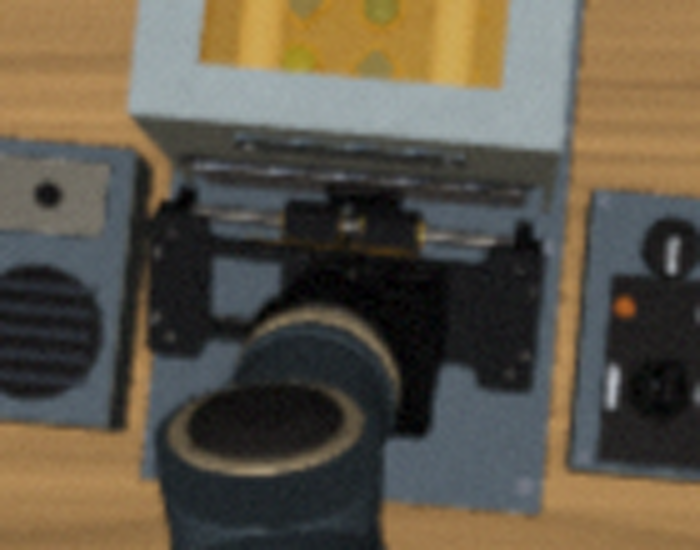

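```bash
python3 -m pendant '{"delta_pos":[[1,-0.1,0],[1,-0.1,0],[0,0,0]],"angular":[[0,0,0],[0,0,0],[0,0,0]],"hand":[255,255,255]}'; python3 st.py
python3 -m pendant '{"delta_pos":[[1,0,0],[0,0,0]],"angular":[[0,0,0],[0,0,0]],"hand":[255,255]}'; python3 st.py
```

```text
time: 7.45
tool_pos: [0.659, 0.057, 0.0521]
eef_rot: [1.978, 1.84, 0.485]
contact_force: [-9.0, 0.8, 7.9]
width: 0.004
cab mm [-17.4  -0.3  52.1] z [ 0.504 -0.051 -0.862] x [ 0.076  0.997 -0.014]
[-0.13  0.5  -0.12  2.1   1.44  0.22 -0.1 ] [-9.   0.8  7.9]
time: 7.62
tool_pos: [0.6593, 0.0572, 0.0521]
eef_rot: [1.978, 1.841, 0.485]
contact_force: [-13.9, 0.8, 10.3]
width: 0.006
cab mm [-17.2  -0.1  52.1] z [ 0.503 -0.05  -0.863] x [ 0.076  0.997 -0.014]
[-0.13  0.5  -0.12  2.1   1.43  0.22 -0.09] [-13.9   0.8  10.3]
```

A firm stop at TCP x = -17 mm, which puts the pad at about -9 mm, and the force is rising. That agrees with home (-8). I back off and inspect the panel.

```bash
python3 -m pendant '{"delta_pos":[[-4,0.3,0],[-10,0.7,0],[-15,1,0],[-15,1,5],[-15,1,15],[-5,0,25],[0,0,35],[0,0,35],[0,0,35],[0,0,0]],"angular":[[0,0,0],[0,0,0],[0,0,0],[0,0,0],[0,0,0],[0,0,0],[0,0,0],[0,0,0],[0,0,0],[0,0,0]],"hand":[255,255,255,255,255,255,255,255,255,255]}'; python3 st.py
python3 - <<'E'
from h import *
for n,a,b,w,h in (('top',150,190,120,60),('side',150,270,80,100)):
    im=snapshot(n)
    k=min(780//w,600//h)
    cv2.imwrite(f'pics/q_{n}.png',cv2.resize(im[a:a+h,b:b+w],None,fx=k,fy=k,interpolation=cv2.INTER_CUBIC))
p=[.67638,.05614,-.06978]
for nm,x in(("home",-.002),("short3",-.005),("short8",-.010)):
    P=cabw(p,[[x,.086,.088],[x,-.086,.088],[x,-.086,.032],[x-.006,0,.057]])
    print(nm,"top",((proj("top",P)-[190,150])*6).round(0).tolist(),"side",((proj("side",P)-[270,150])*6).round(0).tolist())
E
```

```text
time: 8.45
tool_pos: [0.6049, 0.06, 0.1866]
eef_rot: [1.971, 1.823, 0.501]
contact_force: [0.1, 0.8, 0.5]
width: 0.005
cab mm [-71.6  -1.1 186.6] z [ 0.52  -0.053 -0.853] x [ 0.081  0.997 -0.012]
[ 0.05  0.22 -0.36  2.12  0.79  0.39  0.54] [0.1 0.8 0.5]
home top [[177.0, 188.0], [576.0, 227.0], [573.0, 248.0], [379.0, 233.0]] side [[233.0, 168.0], [285.0, 378.0], [280.0, 489.0], [241.0, 328.0]]
short3 top [[176.0, 195.0], [576.0, 234.0], [572.0, 254.0], [378.0, 240.0]] side [[226.0, 168.0], [277.0, 378.0], [273.0, 490.0], [235.0, 328.0]]
short8 top [[174.0, 207.0], [575.0, 246.0], [571.0, 265.0], [377.0, 251.0]] side [[216.0, 169.0], [265.0, 379.0], [261.0, 490.0], [223.0, 329.0]]
```

View pics/q_top.png

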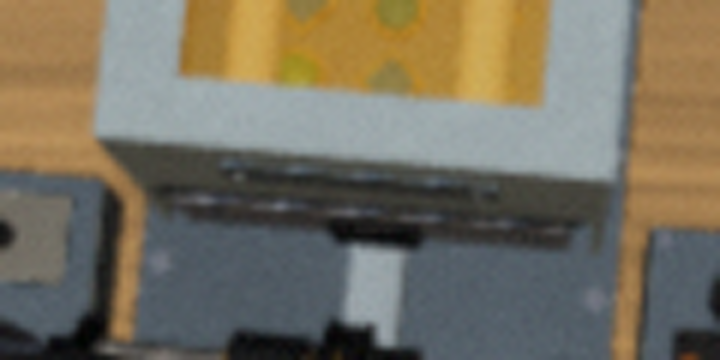

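View pics/q_side.png

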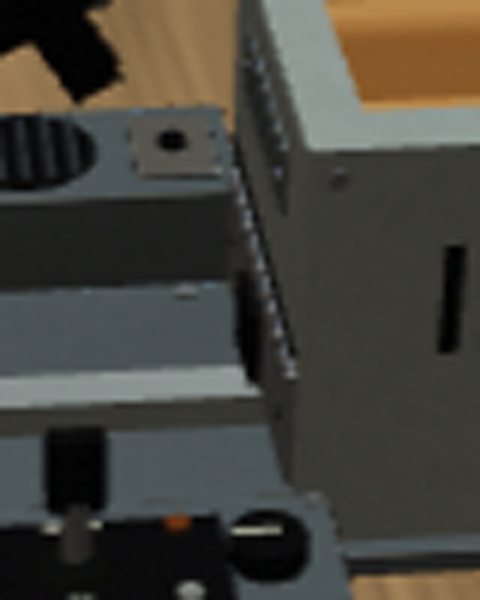

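The panel is at side crop (238,170)–(293,375), against a predicted home of (233,168)–(285,378), and in the top view its ends sit at about (172,190) and (575,230) against predicted (177,188) and (576,227). So the tray is home and square. Next I bring the tool upright and go to the right side of the paddle, high above it.

```bash
python3 -m pendant '{"delta_pos":[[-4,-2,2],[-4,-20,2],[-4,-25,2],[-4,-25,2],[-4,-25,0],[-4,-25,0],[-4,-25,0],[-4,-25,0],[-4,-25,0],[-3,-20,0]],"angular":[[0.007,0.1,0],[0.007,0.1,0],[0.007,0.1,0],[0.007,0.1,0],[0.007,0.1,0],[0.003,0.05,0],[0,0,0],[0,0,0],[0,0,0],[0,0,0]],"hand":[255,255,255,255,255,255,255,255,255,255]}'; python3 -m pendant '{"delta_pos":[[0,0,0]],"angular":[[0,0,0]],"hand":[255]}';python3 st.py; python3 pic.py r1
```

```text
time: 9.38
tool_pos: [0.5622, -0.1601, 0.1835]
eef_rot: [2.28, 2.116, -0.017]
contact_force: [-0.1, -0.1, 0.5]
width: 0.003
time: 9.47
tool_pos: [0.5615, -0.1637, 0.1834]
eef_rot: [2.286, 2.109, -0.02]
contact_force: [-0.9, -1.2, -1.2]
width: 0.006
cab mm [ -99.3 -227.3  183.4] z [ 0.012 -0.032 -0.999] x [ 0.081  0.996 -0.031]
[ 0.56  0.39 -0.47  1.79  0.25  1.    1.48] [-0.9 -1.2 -1.2]
```

View pics/r1_side.png

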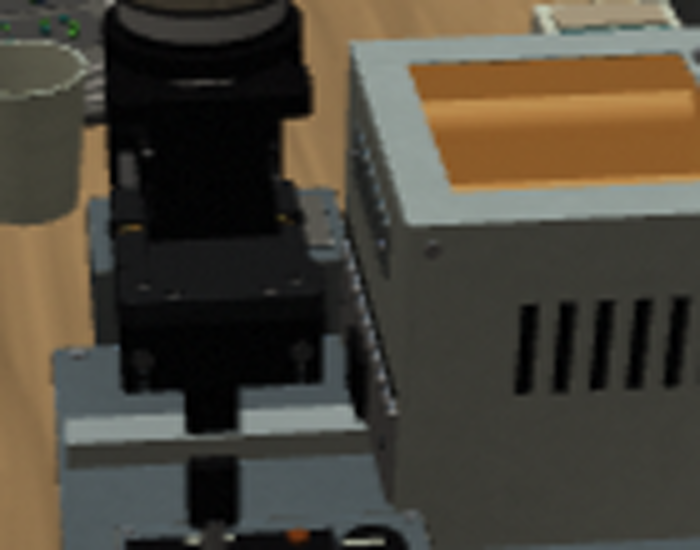

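```bash
python3 -m pendant '{"delta_pos":[[1,0,-15],[1,0,-15],[1,0,-15],[1,0,-15],[0,0,-15],[0,0,-10],[0,0,0]],"angular":[[0.016,0,0],[0.016,0,0],[0,0,0],[0,0,0],[0,0,0],[0,0,0],[0,0,0]],"hand":[255,255,255,255,255,255,255]}';python3 st.py; python3 pic.py r2
```

```text
time: 10.15
tool_pos: [0.5659, -0.1553, 0.098]
eef_rot: [2.295, 2.14, 0.019]
contact_force: [-0.4, -0.5, 0.4]
width: 0.009
cab mm [ -95.5 -218.6   98. ] z [ 0.012  0.005 -1.   ] x [0.07  0.998 0.006]
[ 0.55  0.5  -0.46  1.85  0.28  0.84  1.45] [-0.4 -0.5  0.4]
```

View pics/r2_side.png

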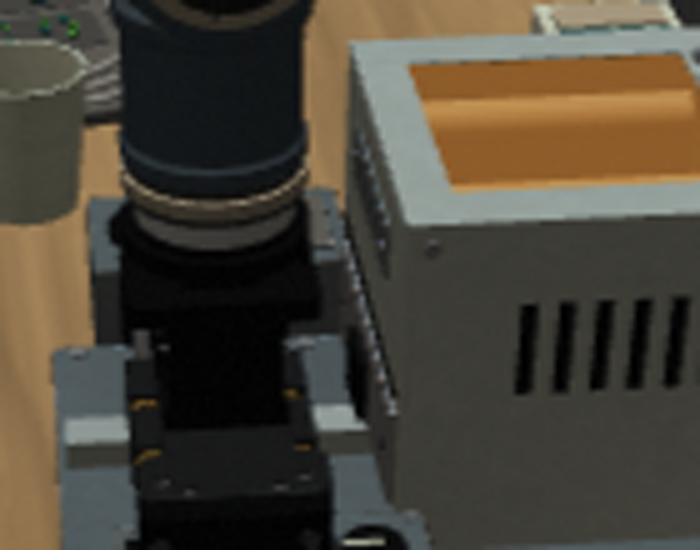

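View pics/r2_top.png

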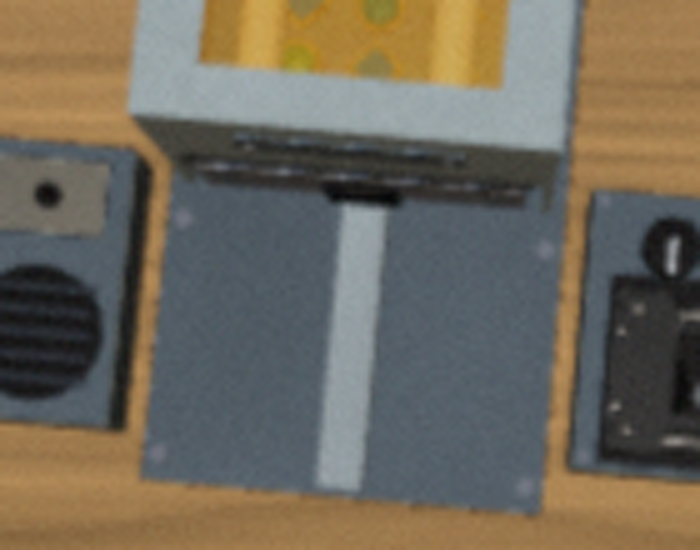

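The tray is clearly home and square. The tool is upright on the right side of the paddle with about 36 mm gap. I advance to the left (+y) and watch the force.

```bash
python3 -m pendant '{"delta_pos":[[0.6,8,0],[0.6,8,0],[0.6,8,0],[0.6,8,0],[0.3,4,0],[0,0,0]],"angular":[[0,0,0],[0,0,0],[0,0,0],[0,0,0],[0,0,0],[0,0,0]],"hand":[255,255,255,255,255,255]}';python3 st.py
python3 -m pendant '{"delta_pos":[[0.3,4,0],[0.3,4,0],[0.3,4,0],[0,0,0]],"angular":[[0,0,0],[0,0,0],[0,0,0],[0,0,0]],"hand":[255,255,255,255]}';python3 st.py
```

```text
time: 10.75
tool_pos: [0.5704, -0.1192, 0.101]
eef_rot: [2.291, 2.137, 0.025]
contact_force: [0.1, -0.1, -0.6]
width: 0.005
cab mm [ -93.4 -182.3  101. ] z [ 0.017  0.004 -1.   ] x [0.07  0.998 0.006]
[ 0.49  0.49 -0.46  1.87  0.28  0.83  1.39] [ 0.1 -0.1 -0.6]
time: 11.08
tool_pos: [0.5711, -0.1085, 0.1007]
eef_rot: [2.293, 2.135, 0.023]
contact_force: [-0.6, -0.4, -0.2]
width: 0.002
cab mm [ -93.6 -171.6  100.7] z [ 0.017  0.004 -1.   ] x [0.072 0.997 0.005]
[ 0.47  0.49 -0.47  1.87  0.28  0.83  1.36] [-0.6 -0.4 -0.2]
```

Run:
```python
from h import *
for n,a,b in (('top',170,240),('side',185,230)): cv2.imwrite(f'pics/s1_{n}.png',cv2.resize(snapshot(n)[a:a+90,b:b+120],None,fx=6,fy=6,interpolation=cv2.INTER_CUBIC))
```

```text
(no output)
```

View pics/s1_side.png

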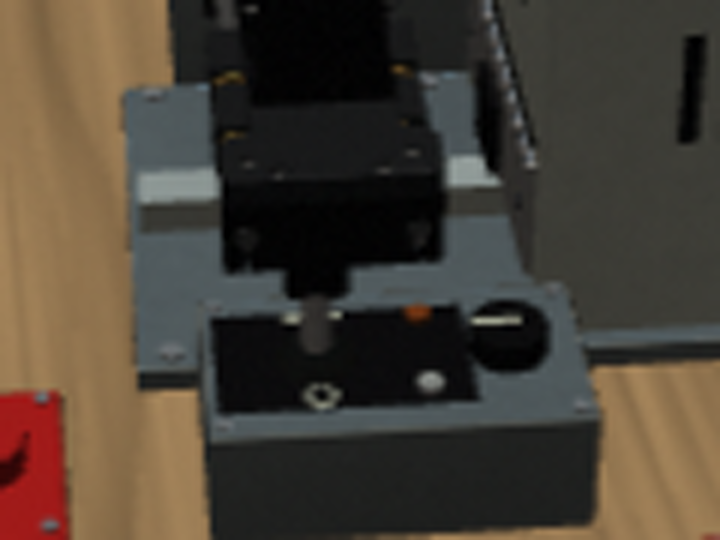

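View pics/s1_top.png

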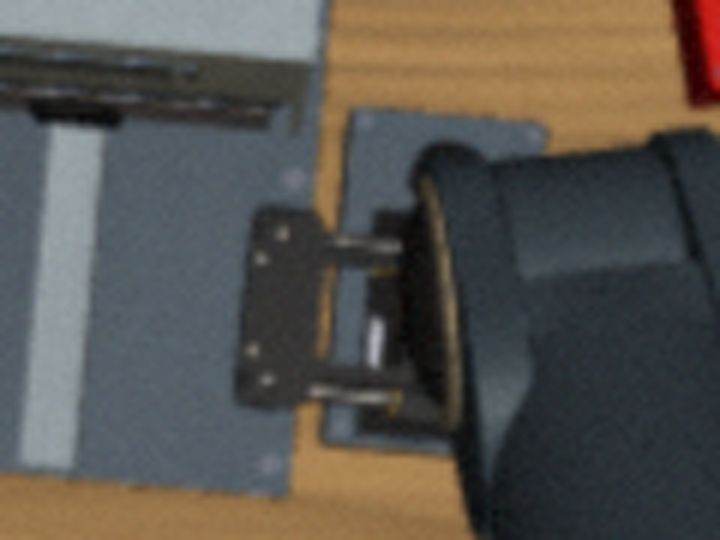

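The finger hides the blade at side crop (317,280), and its shaft at (317,325) still looks near upright. I continue in small steps.

```bash
for i in 1 2; do python3 -m pendant '{"delta_pos":[[0.3,4,0],[0,0,0]],"angular":[[0,0,0],[0,0,0]],"hand":[255,255]}' | grep -E "pos|force"; done; python3 st.py
```

```text
tool_pos: [0.5713, -0.105, 0.1006]
contact_force: [-0.6, -0.8, 0.7]
tool_pos: [0.5715, -0.101, 0.1005]
contact_force: [-1.2, -2.9, 0.5]
cab mm [ -93.7 -164.   100.5] z [ 0.016  0.004 -1.   ] x [0.072 0.997 0.005]
[ 0.46  0.49 -0.47  1.87  0.28  0.83  1.35] [-1.2 -2.9  0.5]
```

```bash
for i in 1 2; do python3 -m pendant '{"delta_pos":[[0.2,3,0],[0,0,0]],"angular":[[0,0,0],[0,0,0]],"hand":[255,255]}' | grep -E "pos|force"; done; python3 st.py;  python3 - <<'E'
from h import *
for n,a,b in (('side',185,230),): cv2.imwrite(f'pics/s2_{n}.png',cv2.resize(snapshot(n)[a:a+90,b:b+120],None,fx=6,fy=6,interpolation=cv2.INTER_CUBIC))
E
```

```text
tool_pos: [0.5717, -0.0981, 0.1005]
contact_force: [0.1, -2.2, -0.9]
tool_pos: [0.572, -0.095, 0.1006]
contact_force: [-0.4, -3.5, 0.4]
cab mm [ -93.6 -158.1  100.6] z [ 0.016  0.004 -1.   ] x [0.072 0.997 0.005]
[ 0.45  0.49 -0.47  1.87  0.28  0.83  1.34] [-0.4 -3.5  0.4]
```

View pics/s2_side.png

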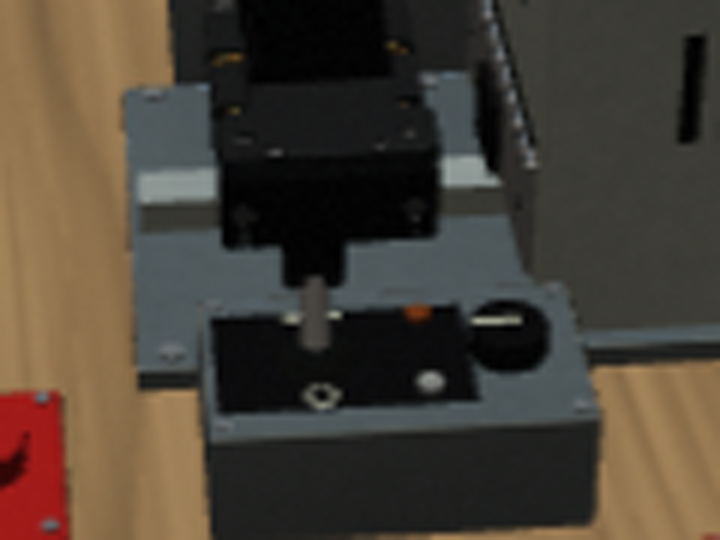

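The paddle is leaning over: the shaft now shows from (315,345) to (315,280). I push on to the stop in one call, then hold.

```bash
python3 -m pendant '{"delta_pos":[[0.2,3,0],[0.2,3,0],[0,0,0]],"angular":[[0,0,0],[0,0,0],[0,0,0]],"hand":[255,255,255]}'; python3 st.py
```

```text
time: 12.15
tool_pos: [0.5723, -0.0908, 0.1006]
eef_rot: [2.293, 2.132, 0.02]
contact_force: [0.4, -6.3, -1.6]
width: -0.0
cab mm [ -93.6 -153.8  100.6] z [ 0.016  0.001 -1.   ] x [0.073 0.997 0.002]
[ 0.44  0.49 -0.47  1.87  0.29  0.83  1.33] [ 0.4 -6.3 -1.6]
```

At the stop: 6.3 N, and the commanded 6 mm gave 4.3 mm. I hold about 1 s, then withdraw to the right and lift clear.

```bash
python3 -m pendant '{"delta_pos":[[0,1,0],[0,0,0],[0,0,0],[0,0,0],[0,0,0],[0,0,0],[0,0,0],[0,0,0],[0,0,0],[0,0,0]],"angular":[[0,0,0],[0,0,0],[0,0,0],[0,0,0],[0,0,0],[0,0,0],[0,0,0],[0,0,0],[0,0,0],[0,0,0]],"hand":[255,255,255,255,255,255,255,255,255,255]}'
python3 - <<'E'
from h import *
for n,a,b in (('side',185,230),): cv2.imwrite(f'pics/s3_{n}.png',cv2.resize(snapshot(n)[a:a+90,b:b+120],None,fx=6,fy=6,interpolation=cv2.INTER_CUBIC))
E
python3 -m pendant '{"delta_pos":[[0,0,0],[-0.3,-5,0],[-0.6,-8,0],[-0.6,-8,0],[-0.6,-8,0],[-1,-15,0],[-1,-15,0],[-0.5,-8,0],[0,0,0],[0,0,0]],"angular":[[0,0,0],[0,0,0],[0,0,0],[0,0,0],[0,0,0],[0,0,0],[0,0,0],[0,0,0],[0,0,0],[0,0,0]],"hand":[255,255,255,255,255,255,255,255,255,255]}'; python3 st.py; python3 pic.py t1
```

```text
time: 12.98
tool_pos: [0.5723, -0.0907, 0.1006]
eef_rot: [2.294, 2.131, 0.019]
contact_force: [0.5, -7.6, 0.2]
width: 0.002
time: 13.87
tool_pos: [0.5678, -0.1549, 0.1005]
eef_rot: [2.295, 2.133, 0.024]
contact_force: [0.2, -0.3, -0.6]
width: 0.004
cab mm [ -93.6 -218.1  100.5] z [ 0.017  0.005 -1.   ] x [0.073 0.997 0.006]
[ 0.55  0.5  -0.46  1.85  0.28  0.84  1.45] [ 0.2 -0.3 -0.6]
```

View pics/s3_side.png

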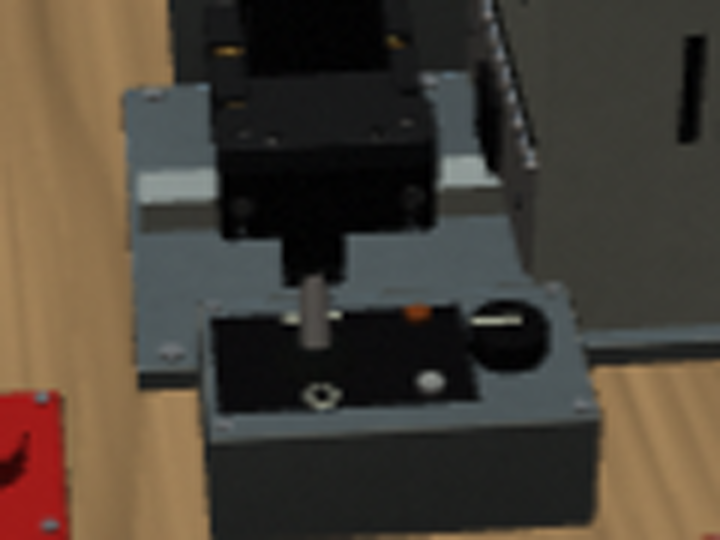

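View pics/t1_top.png

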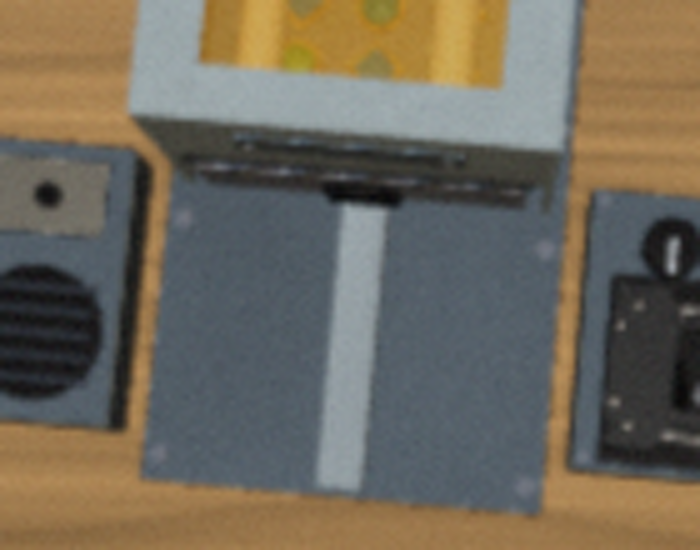

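```bash
python3 -m pendant '{"delta_pos":[[0,0,20],[0,0,25],[0,-10,25],[-10,-10,25],[-15,-10,25],[-15,-10,20],[-15,-10,10],[0,0,0],[0,0,0]],"angular":[[0,0,0],[0,0,0],[0,0,0],[0,0,0],[0,0,0],[0,0,0],[0,0,0],[0,0,0],[0,0,0]],"hand":[255,255,255,255,255,255,255,255,255]}'
python3 - <<'E'
from h import *
a=snapshot('side');b=snapshot('top');cv2.imwrite('pics/f_top.png',b)
cv2.imwrite('pics/f_side.png',a)
o=cv2.imread('pics/side0.png')
cv2.imwrite('pics/f_cmp.png',np.hstack([cv2.resize(i[205:285,250:350],None,fx=4,fy=4,interpolation=cv2.INTER_CUBIC) for i in(o,a)]))
E
```

```text
time: 14.72
tool_pos: [0.5129, -0.2048, 0.2512]
eef_rot: [2.293, 2.133, 0.024]
contact_force: [-0.2, 1.3, -1.4]
width: 0.007
```

View pics/f_side.png

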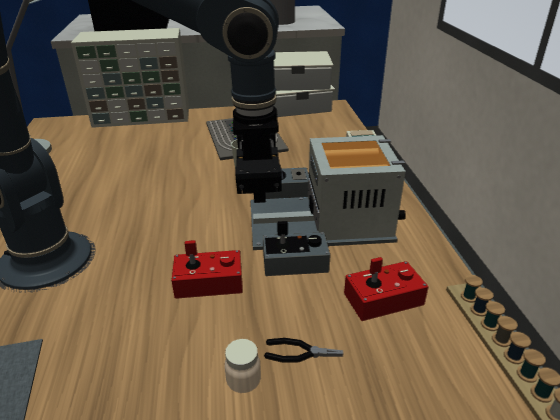

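View pics/f_cmp.png

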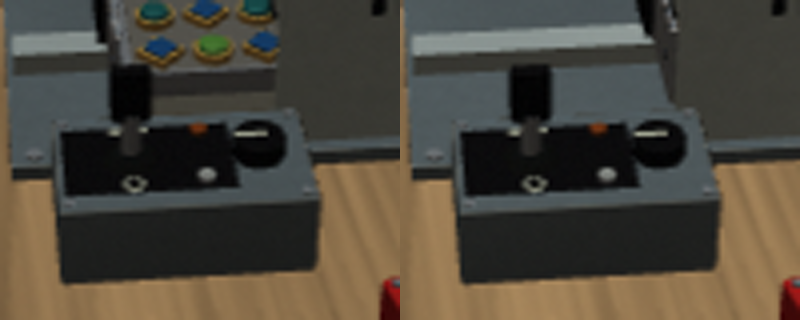

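View pics/f_top.png

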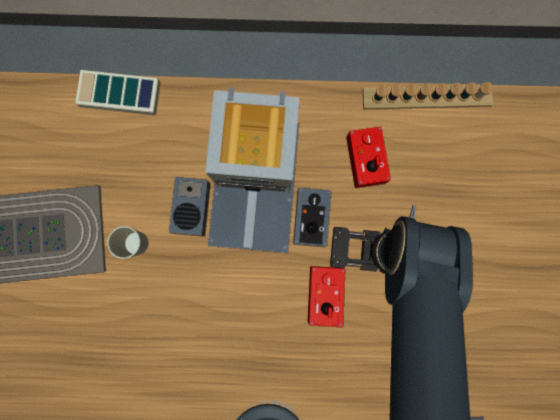

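Run:
```python
from h import *
o=cv2.imread('pics/side0.png').astype(float);a=cv2.imread('pics/f_side.png').astype(float)
print("window side",o[148:166,335:385].mean((0,1)).round(1),a[148:166,335:385].mean((0,1)).round(1))
o=cv2.imread('pics/top0.png').astype(float);b=cv2.imread('pics/f_top.png').astype(float)
print("tubes top",o[110:160,230:238].mean((0,1)).round(1),b[110:160,230:238].mean((0,1)).round(1))
b=b.astype(np.uint8);cv2.imwrite('pics/g.png',cv2.resize(b[160:210,200:310],None,fx=7,fy=7,interpolation=cv2.INTER_CUBIC))
a=a.astype(np.uint8);cv2.imwrite('pics/g2.png',cv2.resize(a[165:245,290:340],None,fx=7,fy=7,interpolation=cv2.INTER_CUBIC))
```

```text
window side [ 48.5  97.1 142.5] [ 51.9 103.3 150.7]
tubes top [ 63.5 137.9 179.3] [ 71.  152.7 196.3]
```

View pics/g.png

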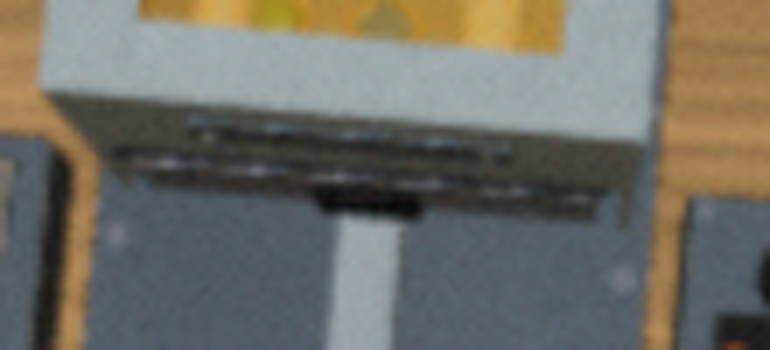

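View pics/g2.png

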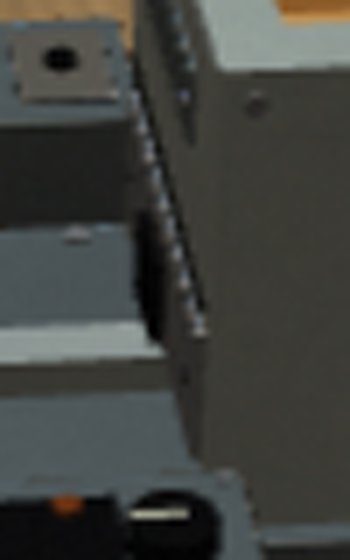

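Run:
```python
import cv2
for k in("p4","r1","r2","t1"):
    i=cv2.imread(f"pics/{k}_top.png");w=cv2.imread(f"pics/{k}_side.png");print(k,i[5:60,210:500].mean((0,1)).round(1),w[80:180,440:650].mean((0,1)).round(1))
```

```text
p4 [ 58.6 137.5 177.4] [ 49.3 101.  149.3]
r1 [ 58.4 137.2 177.1] [ 49.7 101.7 150.3]
r2 [ 58.1 136.9 176.8] [ 50.7 103.6 152.9]
t1 [ 58.3 137.1 176.9] [ 50.7 103.6 152.9]
```

The images show no lamp indicator either way, so I check the reached paddle angle from the picture taken during the hold.

Run:
```python
from h import *
p=[.67638,.05614,-.06978]
for a in(0,.2,.3,.4,.45):
    P=[[-.095,-.163-.0*0-h*np.sin(a)*-1,.056+h*np.cos(a)] for h in(0,.029,.065)]
    print(a,((proj("side",cabw(p,P))-[230,185])*6).round(0).tolist())
```

```text
0 [[311.0, 358.0], [310.0, 298.0], [310.0, 221.0]]
0.2 [[311.0, 358.0], [309.0, 290.0], [307.0, 204.0]]
0.3 [[311.0, 358.0], [309.0, 287.0], [306.0, 198.0]]
0.4 [[311.0, 358.0], [308.0, 285.0], [305.0, 194.0]]
0.45 [[311.0, 358.0], [308.0, 284.0], [304.0, 192.0]]
```

During the hold, the blade's lower edge sat at row 276–280, where full throw predicts 284 and upright 298. Together with the force step at the stop, that means full throw. Handing in.

```bash
python3 -c "
from plant import *
s=state();print(s['time'],s['contact_force'].round(1),abs(s['qvel']).max());print(close_job())"
```

```text
14.8167 [-0.1  0.3 -0.3] 0.013367388907078063
the job is handed in; nothing more can be done
None
```

I pushed the tray home, then pushed the paddle on the grey control box (right of the cabinet) over to the left, held it about a second and let it go. The job was handed in at 14.8 s with the robot clear of everything.

- **Tray:** I pushed it on its centre line with shut fingers tilted 30–35°. It moved at about 1–4 N and came to a firm stop at about 14 N. The arm's position put the pad at about -9 mm, against -8 mm at home, within my measurement error of about 2 mm. Both cameras show the panel square and flush.
- **Paddle:** I pushed it left with one slow push up to its stop. The force stepped to 6–8 N and the paddle would not go further. It is back upright, matching its starting picture.
- **Other objects:** In the last pictures the cup, jar, pliers and red look-alikes are where they started, except that the arm partly hides the pliers and the jar from above.
- **Lamp not confirmed:** The pictures from before and after the press show no change that would confirm the lamp came on. I judge that it started only from the paddle's full throw: the force at the stop, and the picture taken during the hold.

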